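# Vent, unlock and open the pressure cooker with one finger

## Task

The pressure cooker has come off the hob; make it ready for its lid to be lifted off, in the safe order and by pushing lightly with closed fingertips only. First push the valve pointer on the lid round anticlockwise to the three steam strokes, as far as it goes; then push the grey lock slide on the lid handle outward, away from the lid, as far as it goes; then push the lid handle round anticlockwise, away from you, to its stop, so that it no longer lies over the pot handle. Do not grip or lift anything, do not shove or swing the cooker about on its cork trivet, and leave the other things on the worktop alone.

Things in the scene. Friction and masses are not known exactly. Their poses are not given: they have to be found in the camera images.
- cooker: Steel pressure cooker, loose, about 3.5 kg; it slides if shoved, and swings round if a handle's end is pushed with over some 6 N. Origin: centre of the pot's underside, 8 mm above the worktop; z up, -y along the black pot handle (to the robot's right, slanting towards it). Every height below is above this origin. Pot 206 mm across, rim 118 mm high, covered by the lid. On the +y side a small loop handle reaches 149 mm from the axis, 107 mm high.
- trivet: Cork disc under the cooker, 196 mm across, 8 mm thick, fixed to the worktop; origin at the centre of its underside.
- pot_handle (a point): Top of the black pot handle on its centre line, 205 mm from the pot's axis, 115 mm high. 24 to 27 mm wide, it reaches from 92 to 266 mm from the axis, its top at most 116 mm high. It belongs to the pot and lies right under the lid handle: when pushing the lid handle keep the fingertips above 122 mm, or they push the pot. Axes of the cooker.
- cooker_valve (a joint): Turn of the valve pointer about the lid's axis, rad: 0 at the double dot, 0.6 at the single dot, 2.09 at the three steam strokes, where it meets its stop. Grows anticlockwise seen from above. At 0 the pointer points 125 degrees anticlockwise from the lid's +x axis. Friction 0.05 N m (about 1.2 N near its end); stays where it is left.
- pointer_tip (a point): Free end of the valve pointer: one black arm 12 mm wide, 156.5 to 177.5 mm high, from a round hub (radius 18 mm, 178.5 mm high) to 59 mm from the axis. The point is on its centre line at mid height (167 mm); x points outward along the arm. Under and beside it is only the smooth lid.
- lid_centre (a point): Lid's top at its centre, 148 mm high, on the common axis of pot, lid and pointer; axes of the lid: -y along the lid handle, z up. The lid is 217 mm across, a low steel dome: 148 mm high inside radius 40 mm, 145 mm at 66 mm, 129 mm at the edge. A steel pin at x 62, y 30 mm reaches 151 mm.
- steam_mark (a point): The three wavy black strokes on the lid, 71 mm from its centre, where the pointer must point: on the robot's side of the lid, 25 degrees clockwise (seen from above) of the lid handle. Turns with the lid.
- cooker_lock (a joint): Travel of the grey lock slide outward along the lid handle, m: 0 locked, 0.014 fully back (stop); grows away from the lid's centre. Friction 2 N; stays where it is left. A steel bolt on it stands between two lugs of the pot and really bars the lid from turning; it clears them after 0.010.
- lock_slide (a point): Middle of the top of the grey thumb block on the lid handle, 173 mm high, 151 mm from the lid's axis when locked; axes of the lid. The block is 19 mm wide, 16 mm long (along the handle) and stands 15 mm above the handle's top; its foot, 5 mm high, reaches 15 mm each way along the handle. Its inner face, to push on, looks at the lid's centre with free room before it.
- cooker_lid (a joint): Turn of the lid with its handle about the pot's axis, rad: 0 shut (lid handle right above the pot handle), 0.42 open (stop). Grows anticlockwise seen from above: the handle, at the robot's right, swings away from the robot. Friction 0.3 N m (about 1.5 N at the point lid_handle); stays where it is left.
- lid_handle (a point): Top of the black lid handle on its centre line, 158 mm high, 205 mm from the lid's axis. The handle is 28 to 32 mm wide (30 mm from here outward) and 26 mm tall (132 to 158 mm high), and reaches from 112 to 271 mm from the axis. Axes of the lid: -y outward along the handle, -x towards the robot's side, the face to push on.
- salt: Bystander: salt shaker with grey top, 44 mm across, 90 mm tall, loose, origin at its underside.
- spice_jar: Bystander: glass spice jar with red cap, 45 mm across, 106 mm tall, loose, origin at its underside.
- bowl: Bystander: white bowl, 170 mm across, 75 mm tall, loose, origin at its underside.
- garlic: Bystander: garlic bulb, 56 mm, loose, origin at its underside.
- spoon: Bystander: teaspoon, 134 mm long, lying loose, origin at its underside.
- lemon: Bystander: lemon, 83 x 58 mm, lying loose on the wooden board, origin at its underside.

How it is judged:
By the outcome, as a careful person would: the job done as asked, in the order asked, and still so for the second after the job is handed in, with the robot touching nothing.
It also fails if it takes over 58 s, if anything falls off the work surface, if the arm or the gripper's body presses on something with over 40 N, if the wrist force passes 120 N, or if a joint passes its speed limit or range.

## Robot

A 7-joint arm with a two-finger parallel gripper is mounted at the origin on a cart in front of the work surface, level with it; the furniture and walls round the work are solid. World frame = base frame: x ahead of the robot, y to its left, z up, the work surface at z = 0. Lengths are in m, angles in degrees, forces in N, time in s.
With the tool pointing down it reaches from about 0.35 to 0.9 m from the base axis. Payload 8.1 kg.
Tool frame: the origin (TCP) lies between the finger pads; the fingertips stand 11 mm ahead of it and the grasp point (between the pads) lies 8 mm behind it (env.nose_length is the distance from the TCP to the fingertips, in m); z points along the fingers, y is the line along which they close (so a half turn about z gives the same grasp; the last joint's range is limited). The gripper opens to 92 mm and grips with 3 to 60 N. Pads are 19 mm wide; open, the fingers measure 130 mm over their backs; the gripper's body (75 mm by 190 mm) begins 47 mm behind the grasp point.
Start: joints at [-72.915, 24.895, 1.432, 90.138, -0.665, 64.973, -4.303], TCP at [0.244, 0.575, 0.238] pointing down, gripper open.
Joint ranges: [-149.89, 149.89], [-25.12, 119.58], [-72.63, 75.52], [4.76, 147.25], [-75.54, 255.54], [6.69, 114.76], [-157.13, 157.13]. Speed limits (degrees/s): [127.2, 127.2, 172.46, 172.46, 180, 180, 180].

## Interface

Orientations are given as [roll, pitch, yaw] about the fixed x, y, z axes, in that order (R = Rz(yaw) Ry(pitch) Rx(roll)).
In Python, from cell import env gives the robot as it stands.
- The arm moves only by the tool step_arm, never from a script. Its argument "commands" is a list that holds one entry, the list of rows, each a list of 7 numbers: the shift along the tool's x, y, z in m, then the turn, a rotation vector about the tool's x, y, z in rad, then the opening in per cent of the stroke, from 0 (shut) to 100 (fully open). In form: [[[tx, ty, tz, rx, ry, rz, jaw], ...]]. A call has 1 to 10 rows; each row is the pose to reach, as a shift and turn from the pose commanded when the call began, along the tool's axes at that moment; what a row does not reach only later rows make up. A row lasts 1/8 s, in which the tool goes at most 62.5 mm and 10.7 degrees, less where a joint would pass 70% of its speed; a pose out of reach is approached as far as the arm can. A call with a gripper value outside its range is refused whole. The fingers move at their own pace and stop on an object; "force" is the grip in N (left out, the last holds). Time passes only in rows, so rows that repeat a pose let the fingers close. It gives the time, the measured TCP pose, the force, the opening and the grip force at its end, in the units of the state.
- env.sense(): the state, without advancing time (a new reading comes with each control period).
- env.read_camera(name): name is "scene" or "top" or "wrist"; returns a dict with "pixels" (400x640x3 uint8, blue, green, red), "fx", "fy", "cx", "cy" (pixels), "R" (3x3) and "t" (3): a world point X has camera coordinates R X + t; the wrist camera has in their place "tool_from_camera" (4x4, takes a point from camera to tool coordinates, whose origin is the TCP and whose axes are the flange's). Camera axes: x right, y down, z forward; pixel columns grow to the right and rows downward; lengths in m; the calibration is good to about 2 mm. A picture is of the moment at which its call begins: read the wrist's pose just before it. There is no depth.
- env.sign_off(): hands the job in; it is judged then, once.
The state is a dict: "t": time; "q": joint angles; "qvel": joint speeds; "tau": joint torques, N m; "eef_pos": TCP position; "orientation": TCP orientation; "ft_force": force on the tool from outside, world axes, zero at the start; "torque": the same for the moment, N m; "finger_gap": opening from 0.0 (shut) to 1.0 (fully open); "grasp_force": force on a finger pad.
Only numpy, scipy, OpenCV 4.12 (cv2) and the standard library are available. Lean on these libraries where they do the work, as an engineer would, in place of code of your own. Each camera call takes 0.05 s, during which the arm holds its last target. There are 200 camera calls.

## Working session

There is one attempt and no reset: what is moved stays moved. The work goes in short steps, Python scripts to look and compute and a tool call to move; the robot and the scene stay as the last step left them, time stands still between calls to the robot, and variables do not carry over. Pictures are saved under pics/ and viewed, at most 11 in all, crops included, and the job is handed in when it is done.

Besides the shell and the picture viewer there is one more tool, called after ">>>" by a JSON object that holds its "method" and its "body", one argument or row to a line. step_arm: Moves the arm, as the interface text tells. Its arguments: {"type":"object","properties":{"commands":{"type":"array","items":{"type":"array","items":{"type":"array","items":{"type":"number"}}}},"force":{"type":"number"}},"required":["commands"]}

```bash
mkdir -p pics; python3 - <<'E'
from cell import env
import cv2,numpy as np,pickle
s=env.sense();print(s['t'],s['eef_pos'],s['orientation'],env.nose_length)
for n in("scene","top"):
    d=env.read_camera(n);cv2.imwrite(f'pics/{n}0.png',d['pixels']);pickle.dump(d,open(f'{n}.pkl','wb'))
    print(n,d['fx'],d['cx'],d['cy'],(-d['R'].T@d['t']).round(3),d['R'].round(3).tolist())
E
```

```text
0.0 [0.24366321 0.57499837 0.23692583] [-1.79907708e+02  7.55561231e-03  1.57034457e+02] 0.011
scene 475.7128387465726 315.7822019498015 198.8392068306551 [-0.613 -0.73   0.889] [[0.539, -0.842, -0.005], [-0.417, -0.261, -0.871], [0.732, 0.471, -0.492]]
top 519.6144368266198 316.91247966963147 194.83331789899506 [ 0.316 -0.024  2.264] [[0.002, -1.0, -0.009], [-0.995, -0.001, -0.096], [0.096, 0.009, -0.995]]
```

View pics/top0.png

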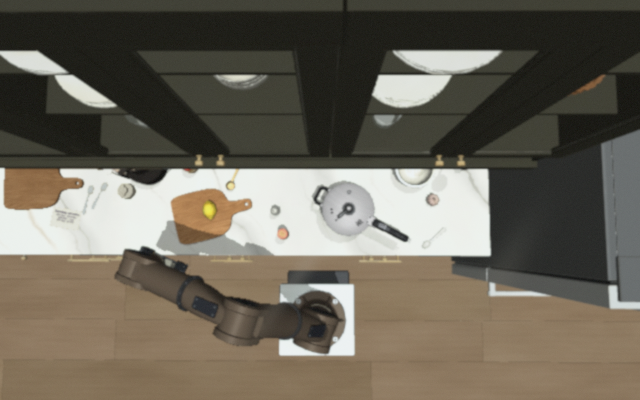

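View pics/scene0.png

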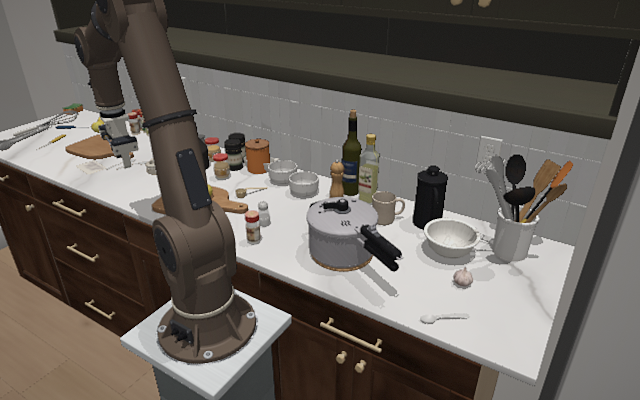

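Top view: cooker lid around (348,209), its handle running to (408,240), jar and salt at its left (282,233), (275,210). Scene view: cooker at (343,230), handle end at (397,265).

```bash
cat > h.py <<'E'
import numpy as np,cv2,pickle
def ray(d,u,v,z):
    c=-d['R'].T@d['t'];r=d['R'].T@np.array([(u-d['cx'])/d['fx'],(v-d['cy'])/d['fy'],1]);return c+r*(z-c[2])/r[2]
def proj(d,X):
    p=d['R']@np.array(X)+d['t'];return np.array([d['fx']*p[0]/p[2]+d['cx'],d['fy']*p[1]/p[2]+d['cy']])
E
python3 - <<'E'
from h import *
T=pickle.load(open('top.pkl','rb'));S=pickle.load(open('scene.pkl','rb'))
a=cv2.resize(T['pixels'][170:250,305:420],None,fx=5,fy=5,interpolation=2)
b=cv2.resize(S['pixels'][190:275,295:410],None,fx=5,fy=5,interpolation=2)
cv2.imwrite('pics/ct.png',a);cv2.imwrite('pics/cs.png',b)
print(ray(T,348,209,.15),ray(T,408,239,.166))
E
```

```text
[ 0.46152358 -0.13056529  0.15      ] [ 0.34001389 -0.37024093  0.166     ]
```

View pics/ct.png

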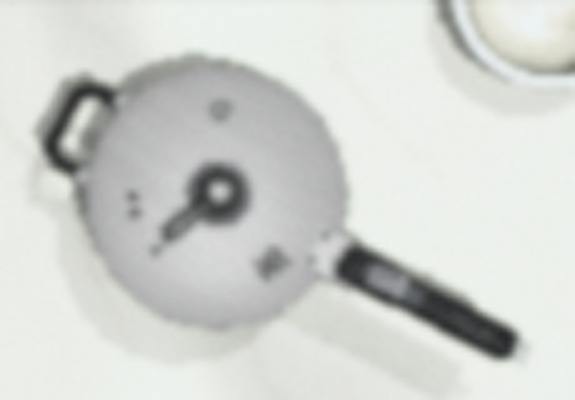

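View pics/cs.png

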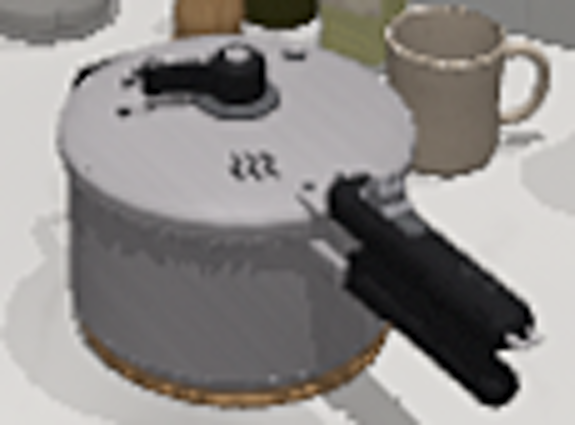

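Top crop: hub at full-image (348.8,208.4), pointer at the single dot (tip ≈(338,217.6)), strokes at (359.4,222.6), lock block ≈(383,225.6), handle end ≈(407,239.5). Scene crop confirms: hub ≈(343,203), handle end ≈(400,254).

```bash
python3 - <<'E'
from h import *
from cell import env
T=pickle.load(open('top.pkl','rb'));S=pickle.load(open('scene.pkl','rb'))
def t(x,y,z):return ray(T,305+(x+.5)/5-.5,170+(y+.5)/5-.5,z)
def s(x,y,z):return ray(S,295+(x+.5)/5-.5,190+(y+.5)/5-.5,z)
c=t(219,192,.1865);print('c top',c,'c scene',s(241,52,.1865))
for n,p,z in(('tip',(165,238),.186),('lock',(390,278),.181),('end',(507,347),.166),('steam',(272,263),.153)):
    q=t(*p,z)-c;print(n,q+c,np.hypot(*q[:2]),np.degrees(np.arctan2(q[1],q[0])))
# lid ellipse by brightness/saturation mask in top: grey lid vs white worktop
g=cv2.cvtColor(T['pixels'],cv2.COLOR_BGR2GRAY);m=((g>120)&(g<205)).astype(np.uint8);m[:, :318]=0;m[:,378:]=0;m[:175]=0;m[245:]=0
n,l,st,ce=cv2.connectedComponentsWithStats(m);print(st[1:],ce[1:])
s_=s(515,335,.14);print('scene end',s_)
print(s(395,180,.181),'lock scene', s(255,165,.153),'steam scene')
E
```

```text
c top [ 0.46302613 -0.13033659  0.1865    ] c scene [ 0.46924731 -0.12843987  0.1865    ]
tip [ 0.42611761 -0.0870475   0.186     ] 0.05688746428201894 130.45109974646857
lock [ 0.39465374 -0.26711404  0.181     ] 0.15291453548731343 -116.55957530547704
end [ 0.33999781 -0.36221845  0.166     ] 0.2624979351724272 -117.948841714822
steam [ 0.40770595 -0.17483812  0.153     ] 0.07099795221254593 -141.1855556107773
[[ 318  181   60   58 2156]
 [ 347  206    4    4   14]] [[346.00556586 207.18181818]
 [348.5        207.71428571]]
scene end [ 0.35553258 -0.36057864  0.14      ]
[ 0.39888359 -0.26624068  0.181     ] lock scene [ 0.41036583 -0.17230982  0.153     ] steam scene
```

```bash
cat >> h.py <<'E'
from scipy.spatial.transform import Rotation as Ro
def go(s,P,yaw):  # tool-frame shift and z turn to world target, tool down
    R=Ro.from_euler('xyz',s['orientation'],degrees=True);G=Ro.from_euler('xyz',[180,0,yaw],degrees=True)
    return np.r_[R.inv().apply(np.array(P)-s['eef_pos']),(R.inv()*G).as_rotvec()].round(4)
E
python3 - <<'E'
from h import *
from cell import env
s=env.sense()
print(go(s,[.30,.30,.33],100),go(s,[.44,-.09,.33],63))
E
```

```text
[-1.592e-01 -2.314e-01 -9.260e-02 -1.200e-03  9.000e-04  9.954e-01] [-4.4020e-01 -5.3590e-01 -9.2100e-02 -1.0000e-03  1.3000e-03  1.6412e+00]
```

>>> {"method": "step_arm", "body": {
  "commands": [
    [[-0.05, -0.06, -0.09, 0, 0, 0.18, 0], [-0.09, -0.11, -0.09, 0, 0, 0.36, 0], [-0.135, -0.16, -0.09, 0, 0, 0.54, 0], [-0.17, -0.21, -0.09, 0, 0, 0.72, 0], [-0.21, -0.26, -0.09, 0, 0, 0.9, 0], [-0.25, -0.31, -0.09, 0, 0, 1.08, 0], [-0.29, -0.36, -0.09, 0, 0, 1.26, 0], [-0.33, -0.41, -0.09, 0, 0, 1.44, 0], [-0.37, -0.46, -0.09, 0, 0, 1.64, 0], [-0.405, -0.5, -0.09, 0, 0, 1.64, 0]]
  ]
}}

```text
t: 1.35
eef_pos: [0.4082, -0.0009, 0.3278]
orientation: [180.0, -0.1, 62.9]
ft_force: [2.2, 0.1, -0.1]
finger_gap: 0.013
grasp_force: 0.0
```

>>> {"method": "step_arm", "body": {
  "commands": [
    [[0, 0, 0, 0, 0, 0, 0], [0, 0, 0, 0, 0, 0, 0]]
  ]
}}

```text
t: 1.6
eef_pos: [0.408, 0.0014, 0.3275]
orientation: [-180.0, -0.0, 63.0]
ft_force: [1.0, 0.5, -0.1]
finger_gap: 0.004
grasp_force: 0.0
```

```bash
python3 - <<'E'
from h import *
from cell import env
s=env.sense()
d=env.read_camera('wrist');pickle.dump((s,d),open('w1.pkl','wb'));cv2.imwrite('pics/w1.png',d['pixels'])
print(s['t'],s['eef_pos'],s['orientation'],s['q'],s['ft_force'],d['tool_from_camera'])
E
```

```text
1.6 [0.40796664 0.00144271 0.32750218] [-1.79966051e+02 -1.54496006e-03  6.30486893e+01] [-44.49669607  -2.66661747  36.20560505 111.51228398   1.64670583
  70.67418527 -35.81780988] [ 1.03050667  0.50982637 -0.05718514] [[-5.43144853e-04 -9.69773263e-01 -2.44007222e-01  6.55558148e-02]
 [ 9.99999744e-01 -4.13157302e-04 -5.83899970e-04  1.62952465e-05]
 [ 4.65437214e-04 -2.44007476e-01  9.69773239e-01 -1.46393466e-01]
 [ 0.00000000e+00  0.00000000e+00  0.00000000e+00  1.00000000e+00]]
```

View pics/w1.png

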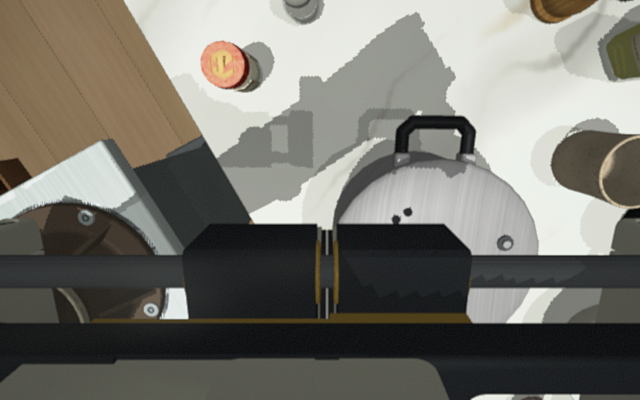

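The wrist view shows the lid with double dot at (408,212)/(396,219), pin at (505,242), spice jar at (224,65); the hand hides the pointer. Pin and dots fix the lid's pose.

```bash
python3 - <<'E'
from h import *
s,d=pickle.load(open('w1.pkl','rb'))
R=Ro.from_euler('xyz',s['orientation'],degrees=True).as_matrix();M=np.array(d['tool_from_camera']);print(d['fx'],d['cx'],d['cy'])
def w(u,v,z):
    c=R@M[:3,3]+s['eef_pos'];r=R@M[:3,:3]@np.array([(u-d['cx'])/d['fx'],(v-d['cy'])/d['fy'],1]);return c+r*(z-c[2])/r[2]
p=w(505,242,.159);a=w(408,212,.1525);b=w(396,219,.1525);q=(a+b)/2
print(p,a,b,np.linalg.norm(p-q),'jar',w(224,65,.106))
pl=np.array([.062,.030]);ql=.071*np.array([np.cos(np.radians(125)),np.sin(np.radians(125))])
print(np.linalg.norm(pl-ql))
v=(p-q)[:2];vl=pl-ql;th=np.arctan2(v[1],v[0])-np.arctan2(vl[1],vl[0]);r=np.array([[np.cos(th),-np.sin(th)],[np.sin(th),np.cos(th)]])
print(np.degrees(th),(p+q)[:2]/2-r@((pl+ql)/2))
E
```

```text
353.1685565192775 326.5431182577137 196.25738838693704
[ 0.53227512 -0.12741355  0.159     ] [ 0.46267334 -0.06084745  0.1525    ] [ 0.44966673 -0.06204117  0.1525    ] 0.10092657674157844 jar [0.36596495 0.14173114 0.106     ]
0.10651375139841571
-25.589384761590196 [ 0.46558907 -0.12959037]
```

>>> {"method": "step_arm", "body": {
  "commands": [
    [[-0.024, 0.038, 0.035, 0, 0, 0.175, 0], [-0.048, 0.076, 0.07, 0, 0, 0.35, 0], [-0.048, 0.076, 0.07, 0, 0, 0.35, 0], [-0.048, 0.076, 0.07, 0, 0, 0.35, 0]]
  ]
}}

```text
t: 2.15
eef_pos: [0.4541, -0.0747, 0.2575]
orientation: [-180.0, 0.0, 43.2]
ft_force: [0.3, 0.1, 1.1]
finger_gap: 0.003
grasp_force: 0.0
```

```bash
python3 - <<'E'
from h import *
from cell import env
s=env.sense();print(s['t'],s['eef_pos'],s['orientation'],s['ft_force'])
d=env.read_camera('scene');cv2.imwrite('pics/s2.png',cv2.resize(d['pixels'][130:280,270:420],None,fx=4,fy=4,interpolation=2))
print(go(s,[.454,-.076,.18],43))
E
```

```text
2.15 [ 0.45414076 -0.07468731  0.25752323] [-1.79950738e+02  4.84861955e-02  4.31814748e+01] [0.2798998  0.14273546 1.09653844]
[-0.0009  0.0009  0.0775 -0.0009  0.0008  0.0032]
```

View pics/s2.png

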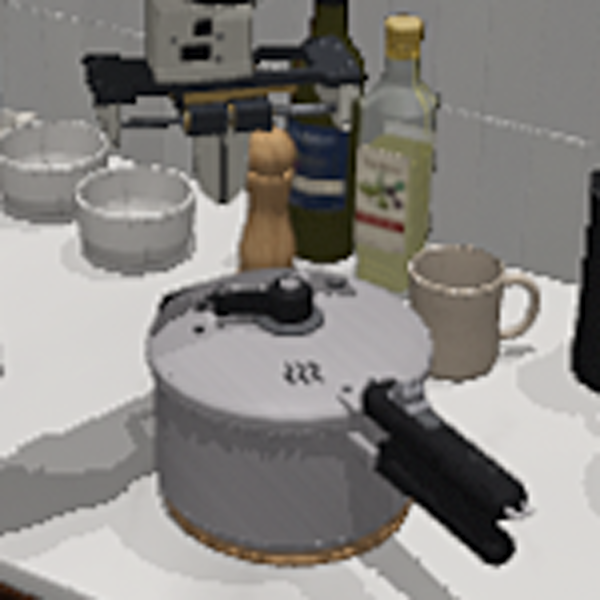

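The scene crop shows the closed fingers, slim, tips at about (220,200), hanging behind the pointer. Descending.

>>> {"method": "step_arm", "body": {
  "commands": [
    [[-0.001, 0.001, 0.03, 0, 0, 0, 0], [-0.001, 0.001, 0.06, 0, 0, 0, 0], [-0.001, 0.001, 0.077, 0, 0, 0, 0], [-0.001, 0.001, 0.077, 0, 0, 0, 0], [-0.001, 0.001, 0.077, 0, 0, 0, 0]]
  ]
}}

```text
t: 2.82
eef_pos: [0.4549, -0.0768, 0.1818]
orientation: [180.0, -0.1, 43.1]
ft_force: [-0.0, 0.7, 0.2]
finger_gap: 0.007
grasp_force: 0.0
```

```bash
python3 - <<'E'
from h import *
from cell import env
s=env.sense();print(s['t'],s['eef_pos'],s['orientation'],s['ft_force'])
C=np.array([.465,-.130])
for f in range(125,226,10):  # pointer azimuth, tool 16 mm behind
    a=np.radians(f);e=np.array([np.cos(a),np.sin(a)]);P=C+.048*e+.016*np.array([e[1],-e[0]])
    print(f,go(s,[*P,.18],f-90)[[0,1,2,5]])
E
```

```text
2.825 [ 0.45488268 -0.07676817  0.18183871] [ 1.79962395e+02 -1.08462330e-01  4.31123082e+01] [-0.03820725  0.74501592  0.18884963]
125 [-0.0064  0.0005  0.0018  0.1416]
135 [-0.0146 -0.0027  0.0018 -0.0329]
145 [-0.0232 -0.0045  0.0018 -0.2075]
155 [-0.032  -0.0047  0.0018 -0.382 ]
165 [-0.0408 -0.0034  0.0018 -0.5565]
175 [-4.910e-02 -6.000e-04  1.700e-03 -7.311e-01]
185 [-0.0569  0.0036  0.0017 -0.9056]
195 [-0.0638  0.009   0.0017 -1.0801]
205 [-0.0696  0.0156  0.0017 -1.2547]
215 [-0.0743  0.0232  0.0017 -1.4292]
225 [-0.0775  0.0314  0.0017 -1.6037]
```

>>> {"method": "step_arm", "body": {
  "commands": [
    [[-0.01, -0.001, 0.0015, 0, 0, 0.05, 0], [-0.0146, -0.0027, 0.0015, 0, 0, -0.03, 0], [-0.019, -0.0037, 0.0015, 0, 0, -0.12, 0], [-0.0232, -0.0045, 0.0015, 0, 0, -0.21, 0], [-0.0276, -0.0047, 0.0015, 0, 0, -0.295, 0], [-0.032, -0.0047, 0.0015, 0, 0, -0.38, 0], [-0.0365, -0.0042, 0.0015, 0, 0, -0.47, 0], [-0.0408, -0.0034, 0.0015, 0, 0, -0.556, 0], [-0.045, -0.002, 0.0015, 0, 0, -0.645, 0], [-0.049, -0.0006, 0.0015, 0, 0, -0.73, 0]]
  ]
}}

```text
t: 4.08
eef_pos: [0.4181, -0.1106, 0.1799]
orientation: [179.9, -0.0, 84.9]
ft_force: [1.0, 1.4, -0.3]
finger_gap: 0.002
grasp_force: 0.8
```

```bash
python3 - <<'E'
from h import *
from cell import env
s=env.sense();print(s['t'],s['eef_pos'],s['orientation'],s['ft_force'])
C=np.array([.465,-.130])
for f in range(175,226,5):
    a=np.radians(f);e=np.array([np.cos(a),np.sin(a)]);P=C+.048*e+.016*np.array([e[1],-e[0]])
    print(f,go(s,[*P,.18],f-90)[[0,1,2,5]])
d=env.read_camera('top');cv2.imwrite('pics/t3.png',cv2.resize(d['pixels'][170:250,305:420],None,fx=5,fy=5,interpolation=2))
E
```

```text
4.075 [ 0.4181311  -0.11064693  0.17988069] [ 1.79897099e+02 -3.84230058e-02  8.48947234e+01] [ 0.99970757  1.37321904 -0.31334189]
175 [ 0.0008  0.0004 -0.0001 -0.0018]
180 [-0.0034 -0.0008 -0.0001 -0.0891]
185 [-7.800e-03 -1.700e-03 -1.000e-04 -1.764e-01]
190 [-1.220e-02 -2.100e-03 -1.000e-04 -2.636e-01]
195 [-1.660e-02 -2.200e-03 -1.000e-04 -3.509e-01]
200 [-2.100e-02 -1.800e-03 -1.000e-04 -4.382e-01]
205 [-2.530e-02 -1.100e-03 -1.000e-04 -5.254e-01]
210 [-2.960e-02 -1.000e-04 -1.000e-04 -6.127e-01]
215 [-3.38e-02  1.40e-03 -1.00e-04 -7.00e-01]
220 [-3.780e-02  3.200e-03 -1.000e-04 -7.872e-01]
225 [-4.170e-02  5.300e-03 -1.000e-04 -8.745e-01]
```

View pics/t3.png

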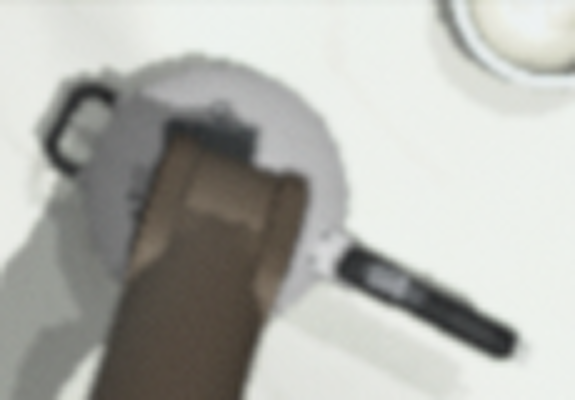

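The arm hides the pointer, but the cooker has not moved and the 1.4 N reading fits the pointer's friction. I'll continue.

>>> {"method": "step_arm", "body": {
  "commands": [
    [[-0.0034, -0.0008, 0, 0, 0, -0.09, 0], [-0.0078, -0.0017, 0, 0, 0, -0.18, 0], [-0.0122, -0.0021, 0, 0, 0, -0.265, 0], [-0.0166, -0.0022, 0, 0, 0, -0.35, 0], [-0.021, -0.0018, 0, 0, 0, -0.44, 0], [-0.0253, -0.0011, 0, 0, 0, -0.525, 0], [-0.028, -0.0005, 0, 0, 0, -0.58, 0], [-0.0296, -0.0001, 0, 0, 0, -0.61, 0], [-0.0313, 0.0005, 0, 0, 0, -0.65, 0], [-0.0313, 0.0005, 0, 0, 0, -0.65, 0]]
  ]
}}

```text
t: 5.38
eef_pos: [0.4154, -0.1418, 0.1793]
orientation: [180.0, -0.0, 122.0]
ft_force: [-1.0, 0.6, 0.3]
finger_gap: 0.005
grasp_force: 0.5
```

```bash
cat > v.py <<'E'
from h import *
from cell import env
s=env.sense();print(s['t'],s['eef_pos'],s['orientation'],s['ft_force'],s['torque'])
C=np.array([.465,-.130])
for f in range(208,230,2):
    a=np.radians(f);e=np.array([np.cos(a),np.sin(a)]);P=C+.048*e+.016*np.array([e[1],-e[0]])
    print(f,go(s,[*P,.18],f-90)[[0,1,2,5]])
E
python3 v.py
```

```text
5.375 [ 0.41539331 -0.14180364  0.17933644] [ 1.79994767e+02 -5.92504915e-03  1.21969321e+02] [-1.03248933  0.57619014  0.26180743] [0.06500272 0.07113212 0.00955971]
208 [ 0.003   0.0016 -0.0007  0.0693]
210 [ 0.0014  0.0009 -0.0007  0.0344]
212 [-0.0003  0.0003 -0.0007 -0.0005]
214 [-0.002  -0.0002 -0.0007 -0.0354]
216 [-0.0037 -0.0007 -0.0007 -0.0703]
218 [-0.0054 -0.0011 -0.0007 -0.1053]
220 [-0.0071 -0.0014 -0.0007 -0.1402]
222 [-0.0089 -0.0017 -0.0007 -0.1751]
224 [-0.0106 -0.0019 -0.0007 -0.21  ]
226 [-0.0124 -0.0021 -0.0007 -0.2449]
228 [-0.0141 -0.0022 -0.0007 -0.2798]
```

>>> {"method": "step_arm", "body": {
  "commands": [
    [[-0.001, 0, 0, 0, 0, -0.02, 0], [-0.002, -0.0002, 0, 0, 0, -0.035, 0], [-0.003, -0.0004, 0, 0, 0, -0.055, 0], [-0.004, -0.0006, 0, 0, 0, -0.075, 0], [-0.004, -0.0006, 0, 0, 0, -0.075, 0]]
  ]
}}

```text
t: 6.0
eef_pos: [0.4167, -0.1451, 0.179]
orientation: [-180.0, -0.1, 126.4]
ft_force: [-4.8, 2.1, 2.4]
finger_gap: 0.008
grasp_force: 2.4
```

>>> {"method": "step_arm", "body": {
  "commands": [
    [[-0.001, 0, 0, 0, 0, 0, 0], [-0.001, 0, 0, 0, 0, 0, 0]]
  ]
}}

```text
t: 6.25
eef_pos: [0.4168, -0.1453, 0.1789]
orientation: [-179.9, -0.2, 126.4]
ft_force: [-6.2, 4.6, 4.9]
finger_gap: 0.002
grasp_force: 3.9
```

>>> {"method": "step_arm", "body": {
  "commands": [
    [[-0.001, 0, 0, 0, 0, 0, 0], [-0.001, 0, 0, 0, 0, 0, 0]]
  ]
}}

```text
t: 6.5
eef_pos: [0.4171, -0.1457, 0.1789]
orientation: [-179.9, -0.2, 126.5]
ft_force: [-7.3, 6.6, 5.2]
finger_gap: 0.007
grasp_force: 4.9
```

It met the stop, since the force rises while the tip stays put. I'll back off, lift, and look from beside the cooker.

>>> {"method": "step_arm", "body": {
  "commands": [
    [[0.008, 0, 0, 0, 0, 0, 0], [0.015, 0, -0.005, 0, 0, 0, 0], [0.015, 0, -0.05, 0, 0, 0, 0], [0.015, 0, -0.08, 0, 0, 0, 0], [0.04, 0, -0.1, 0, 0, 0.1, 0], [0.08, 0, -0.1, 0, 0, 0.2, 0], [0.08, 0, -0.1, 0, 0, 0.2, 0]]
  ]
}}

```text
t: 7.38
eef_pos: [0.3701, -0.0809, 0.2798]
orientation: [179.9, -0.0, 115.0]
ft_force: [0.6, 0.2, -0.1]
finger_gap: 0.007
grasp_force: 0.0
```

```bash
python3 - <<'E'
from h import *
from cell import env
s=env.sense();print(s['t'],s['eef_pos'],s['orientation'],s['ft_force'])
d=env.read_camera('scene');a=cv2.resize(d['pixels'][190:275,295:410],None,fx=4,fy=4,interpolation=2)
d=env.read_camera('top');b=cv2.resize(d['pixels'][170:250,305:400],None,fx=4,fy=4,interpolation=2)
o=np.zeros((340,800,3),np.uint8);b=b[:340,:340];o[:,:a.shape[1]]=a;o[:320,460:800]=b[:, :340];cv2.imwrite('pics/c4.png',o)
# lock approach: lid axis az -116.5
e=np.array([np.cos(np.radians(-116.5)),np.sin(np.radians(-116.5))]);C=np.array([.465,-.130])
for r in(.125,.130,.148):print(r,C+r*e,go(s,[*(C+r*e),.25],63.5))
E
```

```text
7.375 [ 0.37011199 -0.08092624  0.279766  ] [ 1.79890147e+02 -1.94477560e-02  1.15026008e+02] [ 0.56422168  0.17749755 -0.08799815]
0.125 [ 0.40922527 -0.2418668 ] [-0.1624 -0.0327  0.0296  0.0016 -0.0012  0.8993]
0.13 [ 0.40699428 -0.24634147] [-0.1655 -0.0366  0.0296  0.0016 -0.0012  0.8993]
0.148 [ 0.39896272 -0.26245029] [-0.1767 -0.0507  0.0296  0.0016 -0.0012  0.8993]
```

View pics/c4.png

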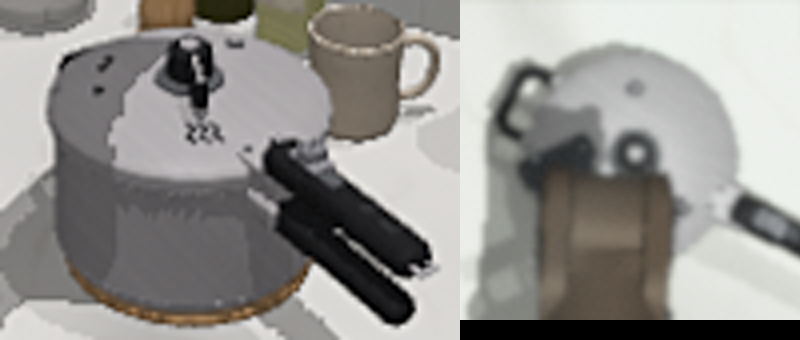

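The pointer now points at the three strokes. Next is the lock slide.

>>> {"method": "step_arm", "body": {
  "commands": [
    [[-0.04, -0.008, 0, 0, 0, 0.18, 0], [-0.08, -0.016, 0, 0, 0, 0.36, 0], [-0.12, -0.024, 0, 0, 0, 0.54, 0], [-0.16, -0.031, 0.01, 0, 0, 0.72, 0], [-0.161, -0.032, 0.02, 0, 0, 0.9, 0], [-0.161, -0.032, 0.03, 0, 0, 0.9, 0], [-0.161, -0.032, 0.03, 0, 0, 0.9, 0]]
  ]
}}

```text
t: 8.35
eef_pos: [0.4095, -0.2419, 0.2485]
orientation: [-179.9, 0.0, 63.6]
ft_force: [-0.6, 0.5, -0.2]
finger_gap: 0.008
grasp_force: 0.0
```

```bash
python3 - <<'E'
from h import *
from cell import env
s=env.sense();print(s['t'],s['eef_pos'],s['orientation'],s['ft_force'],s['q'])
d=env.read_camera('scene');cv2.imwrite('pics/s5.png',cv2.resize(d['pixels'][170:275,310:410],None,fx=5,fy=5,interpolation=2))
e=np.array([np.cos(np.radians(-116.5)),np.sin(np.radians(-116.5))]);C=np.array([.465,-.130])
for r in(.123,.133,.148):print(r,C+r*e,go(s,[*(C+r*e),.1855],63.5))
E
```

```text
8.35 [ 0.40951127 -0.2418752   0.24847503] [-1.79915853e+02  3.20781501e-02  6.36205961e+01] [-0.57459102  0.54254107 -0.1890219 ] [ -9.31555005  11.15932932  40.02482939 111.59055068  -8.2068113
  60.1569482    7.90744066]
0.123 [ 0.41011767 -0.24007693] [ 0.0019 -0.0002  0.063  -0.0015  0.0006  0.0021]
0.133 [ 0.40565569 -0.24902627] [-0.0081 -0.0002  0.063  -0.0015  0.0006  0.0021]
0.148 [ 0.39896272 -0.26245029] [-0.0231 -0.0002  0.063  -0.0015  0.0006  0.0021]
```

View pics/s5.png

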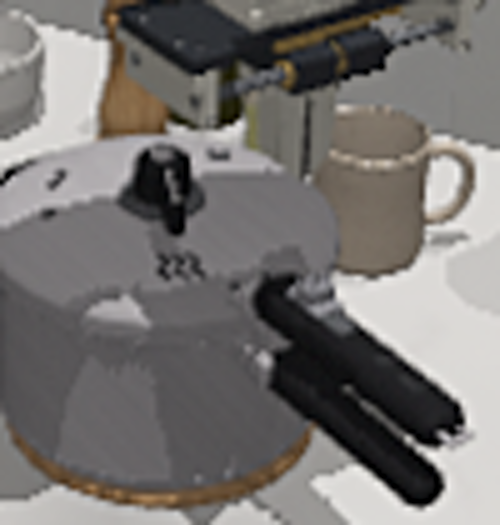

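The fingers hang about 60 mm above the handle, just inside the lock block (318,285). Lowering them.

>>> {"method": "step_arm", "body": {
  "commands": [
    [[0.002, 0, 0.03, 0, 0, 0, 0], [0.002, 0, 0.055, 0, 0, 0, 0], [0.002, 0, 0.063, 0, 0, 0, 0], [0.002, 0, 0.063, 0, 0, 0, 0]]
  ]
}}

```text
t: 8.9
eef_pos: [0.4109, -0.2403, 0.1865]
orientation: [180.0, -0.0, 63.4]
ft_force: [0.3, 0.3, 0.4]
finger_gap: 0.003
grasp_force: 0.0
```

>>> {"method": "step_arm", "body": {
  "commands": [
    [[-0.003, 0, 0, 0, 0, 0, 0], [-0.006, 0, 0, 0, 0, 0, 0], [-0.009, 0, 0, 0, 0, 0, 0], [-0.011, 0, 0, 0, 0, 0, 0], [-0.013, 0, 0, 0, 0, 0, 0], [-0.015, 0, 0, 0, 0, 0, 0]]
  ]
}}

```text
t: 9.65
eef_pos: [0.4042, -0.2536, 0.1863]
orientation: [180.0, -0.0, 63.4]
ft_force: [1.5, 3.1, 2.5]
finger_gap: 0.004
grasp_force: 1.3
```

>>> {"method": "step_arm", "body": {
  "commands": [
    [[-0.0015, 0, 0, 0, 0, 0, 0], [-0.003, 0, 0, 0, 0, 0, 0], [-0.0045, 0, 0, 0, 0, 0, 0]]
  ]
}}

```text
t: 10.02
eef_pos: [0.402, -0.2579, 0.1862]
orientation: [180.0, 0.0, 63.4]
ft_force: [1.8, 2.3, 1.3]
finger_gap: 0.004
grasp_force: 1.1
```

>>> {"method": "step_arm", "body": {
  "commands": [
    [[-0.0015, 0, 0, 0, 0, 0, 0], [-0.003, 0, 0, 0, 0, 0, 0], [-0.003, 0, 0, 0, 0, 0, 0]]
  ]
}}

```text
t: 10.4
eef_pos: [0.4004, -0.2607, 0.1861]
orientation: [-180.0, 0.0, 63.3]
ft_force: [0.3, 0.2, 0.2]
finger_gap: 0.001
grasp_force: 0.4
```

>>> {"method": "step_arm", "body": {
  "commands": [
    [[-0.001, 0, 0, 0, 0, 0, 0], [-0.002, 0, 0, 0, 0, 0, 0]]
  ]
}}

```text
t: 10.65
eef_pos: [0.4002, -0.261, 0.1861]
orientation: [-180.0, -0.1, 63.4]
ft_force: [3.5, 7.4, 1.4]
finger_gap: 0.007
grasp_force: 4.4
```

>>> {"method": "step_arm", "body": {
  "commands": [
    [[-0.001, 0, 0, 0, 0, 0, 0], [-0.001, 0, 0, 0, 0, 0, 0]]
  ]
}}

```text
t: 10.9
eef_pos: [0.4002, -0.2611, 0.1861]
orientation: [-180.0, -0.2, 63.5]
ft_force: [4.4, 8.6, 2.6]
finger_gap: 0.002
grasp_force: 5.0
```

>>> {"method": "step_arm", "body": {
  "commands": [
    [[0.006, 0, 0, 0, 0, 0, 0], [0.012, 0, -0.005, 0, 0, 0, 0], [0.012, 0, -0.05, 0, 0, 0, 0], [-0.02, -0.02, -0.07, 0, 0, 0, 0], [-0.05, -0.04, -0.07, 0, 0, 0, 0], [-0.07, -0.052, -0.07, 0, 0, 0, 0], [-0.07, -0.052, -0.07, 0, 0, 0, 0]]
  ]
}}

```text
t: 11.78
eef_pos: [0.3199, -0.3033, 0.2566]
orientation: [180.0, -0.0, 63.2]
ft_force: [0.4, 0.7, -0.4]
finger_gap: 0.004
grasp_force: 0.0
```

```bash
python3 - <<'E'
from h import *
from cell import env
s=env.sense();print(s['t'],s['eef_pos'],s['orientation'],s['ft_force'],s['q'])
d=env.read_camera('scene');a=cv2.resize(d['pixels'][170:275,320:410],None,fx=4,fy=4,interpolation=2)
w=env.read_camera('wrist');pickle.dump((s,w),open('w2.pkl','wb'))
o=np.zeros((420,800,3),np.uint8);o[:,:360]=a;o[:275,360:]=cv2.resize(w['pixels'],(440,275),interpolation=3);cv2.imwrite('pics/c6.png',o)
C=np.array([.465,-.13]);e=np.array([-.446,-.895]);x=np.array([.895,-.446])
for z in (.25,.156): print(go(s,[*(C+.215*e-.049*x),z],63.5))
E
```

```text
11.775 [ 0.31990467 -0.30330882  0.25657257] [ 1.79973804e+02 -1.13820600e-02  6.31559242e+01] [ 0.35772859  0.69034482 -0.42797507] [ -2.68696042   6.26924279  44.14151752 115.24754394  -5.04215738
  60.31786126  16.93870325]
[ 0.0049  0.0035  0.0066  0.0005 -0.0002 -0.006 ]
[ 0.0048  0.0035  0.1006  0.0005 -0.0002 -0.006 ]
```

View pics/c6.png

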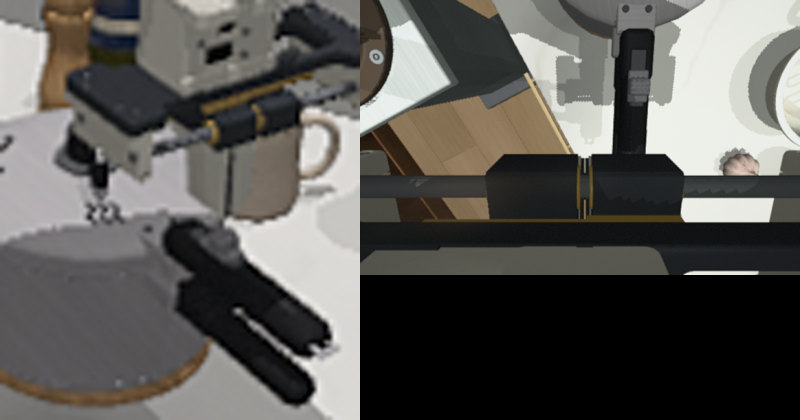

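The slide is visibly back. The lid handle runs parallel to the tool x axis, with its near face ≈30 mm to the tool's +y. Descending beside it.

>>> {"method": "step_arm", "body": {
  "commands": [
    [[0.005, -0.003, 0.04, 0, 0, 0, 0], [0.005, -0.003, 0.08, 0, 0, 0, 0], [0.005, -0.003, 0.1, 0, 0, 0, 0], [0.005, -0.003, 0.1, 0, 0, 0, 0], [0.005, -0.003, 0.1, 0, 0, 0, 0]]
  ]
}}

```text
t: 12.5
eef_pos: [0.3218, -0.2967, 0.1568]
orientation: [180.0, 0.0, 63.4]
ft_force: [-0.2, 0.0, -0.0]
finger_gap: 0.005
grasp_force: 0.0
```

```bash
cat > l.py <<'E'
from h import *
from cell import env
s=env.sense();print(s['t'],s['eef_pos'],s['orientation'],s['ft_force'])
C=np.array([.465,-.13]);p=s['eef_pos'][:2]-C;print('r',np.hypot(*p),'az',np.degrees(np.arctan2(p[1],p[0])))
for k in range(-2,32,2): # handle angle, tool centre 34 mm behind centre line
    a=np.radians(-116.5+k);e=np.array([np.cos(a),np.sin(a)]);x=np.array([-e[1],e[0]])
    print(k,go(s,[*(C+.215*e-.034*x),.156],63.5+k)[[0,1,2,5]])
E
python3 l.py
```

```text
12.5 [ 0.32176998 -0.29667367  0.15681854] [1.79964588e+02 1.51674943e-02 6.33927636e+01] [-0.18380627  0.04721986 -0.02601207]
r 0.21976112330086434 az -130.6739169577793
-2 [-0.0006  0.0123  0.0008  0.033 ]
0 [-0.0019  0.0198  0.0008 -0.0019]
2 [-0.0029  0.0273  0.0008 -0.0368]
4 [-0.0037  0.0349  0.0008 -0.0717]
6 [-0.0042  0.0425  0.0008 -0.1066]
8 [-0.0045  0.0501  0.0009 -0.1415]
10 [-0.0045  0.0577  0.0009 -0.1764]
12 [-0.0042  0.0653  0.0009 -0.2113]
14 [-0.0036  0.0728  0.0009 -0.2462]
16 [-0.0028  0.0804  0.0009 -0.2811]
18 [-0.0017  0.0879  0.0009 -0.316 ]
20 [-0.0004  0.0954  0.0009 -0.3509]
22 [ 0.0012  0.1028  0.0009 -0.3858]
24 [ 0.003   0.1102  0.0009 -0.4208]
26 [ 0.0051  0.1175  0.0009 -0.4557]
28 [ 0.0075  0.1247  0.0009 -0.4906]
30 [ 0.0101  0.1318  0.0009 -0.5255]
```

Slow push up to about 8°, then read the force.

>>> {"method": "step_arm", "body": {
  "commands": [
    [[-0.001, 0.007, 0, 0, 0, 0, 0], [-0.001, 0.013, 0, 0, 0, 0, 0], [-0.002, 0.019, 0, 0, 0, 0, 0], [-0.0025, 0.0235, 0, 0, 0, -0.02, 0], [-0.003, 0.028, 0, 0, 0, -0.04, 0]]
  ]
}}

```text
t: 13.12
eef_pos: [0.3446, -0.3119, 0.1561]
orientation: [-180.0, -0.0, 65.7]
ft_force: [-1.0, -0.3, 1.0]
finger_gap: 0.004
grasp_force: 0.8
```

>>> {"method": "step_arm", "body": {
  "commands": [
    [[-0.0004, 0.004, 0, 0, 0, -0.018, 0], [-0.0008, 0.008, 0, 0, 0, -0.036, 0]]
  ]
}}

```text
t: 13.38
eef_pos: [0.3516, -0.316, 0.1561]
orientation: [-180.0, 0.0, 67.8]
ft_force: [-1.3, -0.6, -0.4]
finger_gap: 0.001
grasp_force: 0.8
```

```bash
python3 l.py
```

```text
13.375 [ 0.35158574 -0.31604612  0.15612453] [-1.79986626e+02  6.23504424e-03  6.77588769e+01] [-1.25080487 -0.6045756  -0.35577355]
r 0.21788977019005593 az -121.36660663009057
-2 [ 5.100e-03 -2.270e-02  1.000e-04  1.092e-01]
0 [ 0.0033 -0.0153  0.0001  0.0743]
2 [ 0.0016 -0.0079  0.0001  0.0394]
4 [ 0.0003 -0.0004  0.0001  0.0045]
6 [-0.0008  0.0071  0.0001 -0.0304]
8 [-0.0016  0.0147  0.0001 -0.0653]
10 [-2.200e-03  2.220e-02  1.000e-04 -1.002e-01]
12 [-2.500e-03  2.980e-02  1.000e-04 -1.351e-01]
14 [-2.50e-03  3.74e-02  1.00e-04 -1.70e-01]
16 [-2.300e-03  4.500e-02  1.000e-04 -2.049e-01]
18 [-1.800e-03  5.260e-02  1.000e-04 -2.398e-01]
20 [-1.000e-03  6.020e-02  1.000e-04 -2.747e-01]
22 [-0.000e+00  6.770e-02  1.000e-04 -3.096e-01]
24 [ 1.300e-03  7.520e-02  1.000e-04 -3.445e-01]
26 [ 2.800e-03  8.260e-02  1.000e-04 -3.795e-01]
28 [ 4.600e-03  9.000e-02  1.000e-04 -4.144e-01]
30 [ 6.700e-03  9.730e-02  1.000e-04 -4.493e-01]
```

1.4 N matches the lid's friction, so I'll continue to about 20°.

>>> {"method": "step_arm", "body": {
  "commands": [
    [[-0.0008, 0.007, 0, 0, 0, -0.03, 0], [-0.0016, 0.0147, 0, 0, 0, -0.065, 0], [-0.0022, 0.022, 0, 0, 0, -0.1, 0], [-0.0025, 0.03, 0, 0, 0, -0.135, 0], [-0.0025, 0.0374, 0, 0, 0, -0.17, 0], [-0.0023, 0.045, 0, 0, 0, -0.205, 0], [-0.0018, 0.0526, 0, 0, 0, -0.24, 0], [-0.0014, 0.0564, 0, 0, 0, -0.257, 0], [-0.001, 0.06, 0, 0, 0, -0.275, 0], [-0.001, 0.06, 0, 0, 0, -0.275, 0]]
  ]
}}

```text
t: 14.62
eef_pos: [0.4072, -0.3395, 0.1562]
orientation: [180.0, 0.0, 83.5]
ft_force: [-0.4, 0.1, 1.1]
finger_gap: 0.008
grasp_force: 0.0
```

```bash
python3 l.py | sed -n '1,2p;12,19p'
```

```text
14.625 [ 0.4071526  -0.33954592  0.15624849] [1.79972408e+02 7.64178341e-03 8.34906529e+01] [-0.42687407  0.10044741  1.12404982]
r 0.2173840218699909 az -105.43273963295015
16 [ 0.0026 -0.0152  0.0002  0.0697]
18 [ 0.0011 -0.0077  0.0002  0.0347]
20 [-0.0003 -0.0002  0.0002 -0.0002]
22 [-0.0013  0.0073  0.0003 -0.0351]
24 [-0.0021  0.0148  0.0003 -0.07  ]
26 [-0.0026  0.0224  0.0003 -0.1049]
28 [-0.0029  0.03    0.0003 -0.1398]
30 [-0.0029  0.0376  0.0003 -0.1747]
```

>>> {"method": "step_arm", "body": {
  "commands": [
    [[-0.0005, 0.003, 0, 0, 0, -0.015, 0], [-0.001, 0.006, 0, 0, 0, -0.03, 0], [-0.0013, 0.008, 0, 0, 0, -0.038, 0], [-0.0015, 0.0095, 0, 0, 0, -0.045, 0]]
  ]
}}

```text
t: 15.12
eef_pos: [0.4162, -0.342, 0.1562]
orientation: [-180.0, -0.0, 86.1]
ft_force: [-1.1, 1.9, 0.7]
finger_gap: 0.004
grasp_force: 0.7
```

>>> {"method": "step_arm", "body": {
  "commands": [
    [[-0.0002, 0.001, 0, 0, 0, -0.005, 0], [-0.0003, 0.002, 0, 0, 0, -0.01, 0]]
  ]
}}

```text
t: 15.38
eef_pos: [0.418, -0.3425, 0.1562]
orientation: [-180.0, -0.0, 86.6]
ft_force: [-1.7, 1.3, 0.9]
finger_gap: 0.005
grasp_force: 0.7
```

>>> {"method": "step_arm", "body": {
  "commands": [
    [[-0.0002, 0.001, 0, 0, 0, -0.005, 0], [-0.0002, 0.001, 0, 0, 0, -0.005, 0]]
  ]
}}

```text
t: 15.62
eef_pos: [0.4191, -0.3428, 0.1562]
orientation: [180.0, 0.0, 86.9]
ft_force: [-1.0, 0.7, 0.2]
finger_gap: 0.008
grasp_force: 0.3
```

>>> {"method": "step_arm", "body": {
  "commands": [
    [[-0.0001, 0.001, 0, 0, 0, -0.005, 0], [-0.0001, 0.001, 0, 0, 0, -0.005, 0]]
  ]
}}

```text
t: 15.88
eef_pos: [0.4193, -0.3429, 0.1561]
orientation: [-179.9, -0.0, 87.2]
ft_force: [-3.8, 1.5, 2.3]
finger_gap: 0.005
grasp_force: 2.4
```

>>> {"method": "step_arm", "body": {
  "commands": [
    [[-0.0001, 0.001, 0, 0, 0, -0.005, 0], [-0.0001, 0.001, 0, 0, 0, -0.005, 0]]
  ]
}}

```text
t: 16.12
eef_pos: [0.4204, -0.3431, 0.1561]
orientation: [-180.0, -0.0, 87.4]
ft_force: [-5.2, 1.4, 2.5]
finger_gap: 0.005
grasp_force: 2.6
```

>>> {"method": "step_arm", "body": {
  "commands": [
    [[-0.0001, 0.001, 0, 0, 0, -0.005, 0], [-0.0001, 0.001, 0, 0, 0, -0.005, 0]]
  ]
}}

```text
t: 16.38
eef_pos: [0.4214, -0.3434, 0.1561]
orientation: [-180.0, -0.0, 87.7]
ft_force: [-5.5, 1.0, 1.9]
finger_gap: 0.007
grasp_force: 2.6
```

The force rose to about 5.5 N at the expected angle, so the stop is reached. I'll back off and look.

>>> {"method": "step_arm", "body": {
  "commands": [
    [[0, -0.01, 0, 0, 0, 0, 0], [0, -0.025, 0, 0, 0, 0, 0], [0, -0.03, -0.05, 0, 0, 0, 0], [0, -0.03, -0.11, 0, 0, 0, 0], [0, -0.06, -0.14, 0, 0, 0, 0], [0, -0.09, -0.15, 0, 0, 0, 0], [0, -0.09, -0.15, 0, 0, 0, 0]]
  ]
}}

```text
t: 17.25
eef_pos: [0.3297, -0.3404, 0.3073]
orientation: [179.8, 0.0, 87.6]
ft_force: [0.7, 0.2, -0.0]
finger_gap: 0.008
grasp_force: 0.0
```

```bash
python3 - <<'E'
from h import *
from cell import env
s=env.sense();print(s['t'],s['eef_pos'],s['ft_force'])
d=env.read_camera('scene');a=cv2.resize(d['pixels'][180:280,295:420],None,fx=3,fy=3,interpolation=2)
t=env.read_camera('top');b=cv2.resize(t['pixels'][170:250,305:420],None,fx=3.6,fy=3.6,interpolation=2)
o=np.zeros((310,800,3),np.uint8);o[:300,:375]=a;o[:b.shape[0],380:380+b.shape[1]]=b;cv2.imwrite('pics/c8.png',o)
E
```

```text
17.25 [ 0.32974651 -0.34037535  0.30727812] [ 0.67355731  0.2317557  -0.04760923]
```

View pics/c8.png

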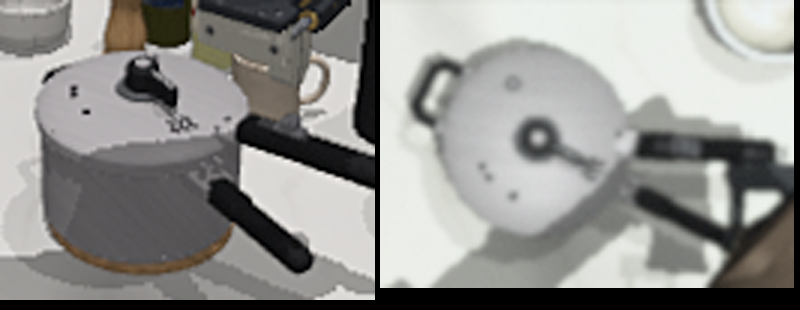

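The lid handle is swung about 24° clear of the pot handle, the pointer is on the strokes, the slide is back and the pot is in place. The robot touches nothing.

```bash
python3 -c "
from cell import env
print(env.sign_off())"
```

```text
the job is handed in; nothing more can be done
None
```

The job is handed in (verdict not shown): I pushed the valve pointer, the lock slide and the lid handle to their stops in that order; the force peaked near 11 N, and the pot looked unmoved, though it may have swung up to about 0.5° at the last stop.

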